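# Put the bathroom shelf back in order

## Task

Sort the things lying about on the shelf: the medicines (the amber pill vial, standing upright, and the purple pill box, lids up) go side by side on the floor of the clear acrylic bin, the two nail tools (file and clippers) lie flat inside the white dish, and the electric toothbrush handle stands upright in the well of the beige toothbrush stand. Leave the frosted glass cup and the green soap pump standing where they are, and let go of everything at the end.

Things in the scene. Friction and masses are not known exactly. Their poses are not given: they have to be found in the camera images.
- vial: Loose amber pill vial with white cap, a plain upright cylinder 40 mm in diameter and 70 mm high (cap: top 18 mm), about 50 g, standing upright at the start. Origin at the centre of its underside, z up.
- pillbox: Loose purple pill box with four lilac hinged lids (they do not open here): a solid block 90 mm long (its x) by 34 mm wide (its y) by 26 mm high, about 60 g, lying lids up at the start. Above 20 mm height it is 30 mm wide. Origin at the centre of its underside, z up.
- file: Loose nail file lying flat, 123 mm long along its x: a teal handle (x from -61 to -1 mm) 14 mm wide (its y) and 9 mm high, and a thin stainless blade 10 mm wide from there to x = +61 mm, at 3 to 6 mm above the surface. 30 g, centre of mass at x = -10 mm, over the handle. Origin at the middle of its length, level with the handle's underside, z up.
- clippers: Loose steel nail clippers lying flat: 62 mm long (its x, from -30 to +32 mm) by 14 mm wide (its y) by about 14 mm high, 30 g. Origin at the underside, in the middle, z up.
- brush: Loose electric toothbrush handle without its brush head, standing upright: white cylinder 28 mm in diameter with a foot 32 mm in diameter and 10 mm high, blue band and blue button; the body ends at 120 mm height, a 4 mm steel pin on top reaches 132 mm. About 110 g. Origin at the centre of its underside, z up.
- bin: Fixed open bin of clear bluish acrylic, place of the medicines: 130 mm (its x) by 190 mm (its y) outside, walls 4 mm thick and 34 mm high, inner floor 4 mm above the shelf. There is room for the vial and the pill box side by side along its y. Origin at the centre of its underside, z up.
- dish: Fixed white ceramic rectangular dish, place of the nail tools: 140 mm (its x) by 170 mm (its y) outside, rim 4 mm thick and 14 mm high, inner floor 4 mm above the shelf. Origin at the centre of its underside, z up; both tools fit side by side, lying along its y.
- stand: Fixed round beige ceramic toothbrush stand, place of the toothbrush handle: 92 mm in diameter, 36 mm high, with a round well in its middle, about 54 mm wide and open to the top, whose flat floor lies 12 mm above the shelf. Origin at the centre of its underside, z up.
- cup: Loose frosted glass cup, empty, 68 mm in diameter at the rim, 90 mm high; a bystander to leave standing where it is. Origin at the centre of its underside.
- soap: Loose green soap bottle with white pump top, 54 mm in diameter, 112 mm high; a bystander to leave standing where it is. Origin at the centre of its underside.

How it is judged (in metres and radians):
At the end, for the whole second after the job is handed in: In the bin, on its floor: the vial upright within 0.12 rad, the pill box lids up within 0.08 rad. In the dish: file and clippers, level within 0.06 rad. In the stand's well, on its floor: the toothbrush handle, within 14 mm of the centre and 0.12 rad of upright. All at rest (x of vial in the frame of bin between -0.05 and 0.05 m and y of vial in the frame of bin between -0.08 and 0.08 m and z of each of vial, pillbox in the frame of bin below 0.009 m and angle between each of vial, brush's own z axis and vertical below 0.12 rad and x of pillbox in the frame of bin between -0.05 and 0.05 m and y of pillbox in the frame of bin between -0.08 and 0.08 m and angle between pillbox's own z axis and vertical below 0.08 rad and x of file in the frame of dish between -0.066 and 0.066 m and y of file in the frame of dish between -0.081 and 0.081 m and z of file in the frame of dish below 0.018 m and angle between file's own x axis and vertical between 1.511 and 1.631 rad and x of clippers in the frame of dish between -0.066 and 0.066 m and y of clippers in the frame of dish between -0.081 and 0.081 m and z of clippers in the frame of dish below 0.022 m and angle between clippers's own x axis and vertical between 1.511 and 1.631 rad and horizontal distance between brush and stand below 0.014 m and z of brush in the frame of stand below 0.018 m and linear speed of each of vial, pillbox, file, clippers, brush below 0.02 m/s); the robot touches nothing.
It fails at once if the glass cup is tipped (over 0.4 rad) or shifted more than 30 mm (distance of cup from where it was at the start of the episode above 0.03 m or angle between cup's own z axis and vertical above 0.4 rad).
It fails at once if the soap pump is tipped (over 0.4 rad) or shifted more than 30 mm (distance of soap from where it was at the start of the episode above 0.03 m or angle between soap's own z axis and vertical above 0.4 rad).
It also fails if it takes over 131 s, if anything falls off the work surface, if the arm or the gripper's body presses on something with over 40 N, if the wrist force passes 120 N, or if a joint passes its speed limit or range.

## Robot

A 6-joint arm with a two-finger parallel gripper is mounted at the origin on the work surface. World frame = base frame: x ahead of the robot, y to its left, z up, the work surface at z = 0. Lengths are in mm, angles in rad, forces in N, time in s.
With the tool pointing down it reaches from about 350 to 975 mm from the base axis. Payload 7.1 kg.
Tool frame: the origin (TCP) lies between the finger pads; the fingertips stand 19 mm ahead of it and the grasp point (between the pads) is the TCP (ctrl.tcp_to_tips is the distance from the TCP to the fingertips, in mm); z points along the fingers, y is the line along which they close (so a half turn about z gives the same grasp; the last joint's range is limited). The gripper opens to 88 mm and grips with 3 to 60 N. Pads are 20 mm wide; open, the fingers measure 115 mm over their backs; the gripper's body (75 mm by 178 mm) begins 61 mm behind the grasp point.
Start: joints at [1.233, 0.423, 1.63, -0, 1.089, -0.019], TCP at [195.86, 593.501, 241.675] pointing down, gripper open.
Joint ranges: [-3, 3], [-0.9, 2.11], [0.09, 2.58], [-1.31, 4.45], [0.11, 2.69], [-2.54, 2.54]. Speed limits (rad/s): [2.39, 2.39, 3.01, 3.14, 3.14, 3.14].

## Interface

Orientations are given as a rotation vector (axis times angle).
In Python, from workcell import status, optics, ctrl gives the robot as it stands. The module is installed in compiled form; this text tells all that it offers.
- The arm moves only by the shell command python3 -m inch 'ROWS'. ROWS is JSON, a list that holds one entry, the list of rows, each a list of 7 numbers: the shift along the tool's x, y, z in mm, then the turn, a rotation vector about the tool's x, y, z in rad, then the opening in per cent of the stroke, from 0 (shut) to 100 (fully open). A call has 1 to 20 rows; each row is the pose to reach, as a shift and turn from the pose commanded when the call began, along the tool's axes at that moment; what a row does not reach only later rows make up. A row lasts 1/10 s, in which the tool goes at most 50 mm and 8.59 degrees, less where a joint would pass 70% of its speed; a pose out of reach is approached as far as the arm can. A call with a gripper value outside its range is refused whole. The fingers move at their own pace and stop on an object; the grip force is fixed at half the most. Time passes only in rows, so rows that repeat a pose let the fingers close. It gives the time, the measured TCP pose, the force, the opening and the grip force at its end, in the units of the state.
- status.get_obs(): the state, without advancing time (a new reading comes with each control period).
- optics.get_image(name): name is "side" or "top" or "wrist"; returns a dict with "frame" (400x640x3 uint8, red, green, blue), "fx", "fy", "cx", "cy" (pixels), "k1" (the pictures are not rectified: a ray, as slopes to the right and down, at radius r is drawn at 1 + k1 r^2 times it, then the intrinsics apply), "rvec" (rotation vector, rad) and "tvec" (3), from world to camera coordinates, as OpenCV has them; the wrist camera has in their place "hand_eye" (4x4, takes a point from camera to tool coordinates, whose origin is the TCP and whose axes are the flange's). Camera axes: x right, y down, z forward; pixel columns grow to the right and rows downward; lengths in mm; the calibration is good to about 2 mm. A picture is of the moment at which its call begins: read the wrist's pose just before it. There is no depth.
- ctrl.close_job(): hands the job in; it is judged then, once.
The state is a dict: "t": time; "qpos": joint angles; "qvel": joint speeds; "joint_torque": joint torques, N m; "ee_pos": TCP position; "orientation": TCP orientation; "ft_force": force on the tool from outside, world axes, zero at the start; "moment": the same for the moment, N m; "width": finger opening in mm; "grasp_force": force on a finger pad.
Only numpy, scipy, OpenCV 4.12 (cv2) and the standard library are available. Lean on these libraries where they do the work, as an engineer would, in place of code of your own. Each camera call takes 0.05 s, during which the arm holds its last target. There are 200 camera calls.

## Working session

There is one attempt and no reset: what is moved stays moved. The work goes in short steps, Python scripts to look and compute and a shell command to move; the robot and the scene stay as the last step left them, time stands still between calls to the robot, and variables do not carry over. Pictures are saved under pics/ and viewed, at most 14 in all, crops included, and the job is handed in when it is done.

```bash
mkdir -p pics; ls
cat > h.py <<'E'
import numpy as np, cv2
from scipy.spatial.transform import Rotation as R
from workcell import status, optics, ctrl
def img(n):
    o=status.get_obs(); d=optics.get_image(n)
    if 'hand_eye' in d:
        T=np.eye(4); T[:3,:3]=R.from_rotvec(o['orientation']).as_matrix(); T[:3,3]=o['ee_pos']
        T=T@np.array(d['hand_eye']); d['C']=T[:3,3]; d['Rwc']=T[:3,:3]
    else:
        M=R.from_rotvec(np.array(d['rvec']).ravel()).as_matrix(); d['Rwc']=M.T; d['C']=-M.T@np.array(d['tvec']).ravel()
    return d
def ray(d,u,v):
    K=np.array([[d['fx'],0,d['cx']],[0,d['fy'],d['cy']],[0,0,1.]])
    p=cv2.undistortPoints(np.array([[[u,v]]],float),K,np.array([d['k1'],0,0,0.]))[0,0]
    return d['Rwc']@np.array([p[0],p[1],1])
def onz(d,u,v,z):
    r=ray(d,u,v); return d['C']+r*(z-d['C'][2])/r[2]
def proj(d,P):
    c=d['Rwc'].T@(np.array(P,float)-d['C']); s=c[:2]/c[2]; s=s*(1+d['k1']*(s@s))
    return np.array([d['fx']*s[0]+d['cx'],d['fy']*s[1]+d['cy']])
def save(d,n): cv2.imwrite('pics/'+n,cv2.cvtColor(np.asarray(d['frame']),cv2.COLOR_RGB2BGR))
E
python3 - <<'E'
from h import *
for n in('top','side','wrist'):
    d=img(n); save(d,n+'0.png'); print(n,d['C'],d['fx'],d['k1'],d['Rwc'][:,2])
    if n!='wrist': np.savez(n+'0.npz',**d)
print(status.get_obs())
E
```

```text
pics
top [ 329.00348152   -7.83977855 1263.73500784] 458.12913948801844 0.02262238703594209 [ 0.14342392  0.02498926 -0.9893458 ]
side [ 312.16506663 -795.32299089  750.88567183] 520.5104653494203 -0.16214867921047754 [ 0.17777526  0.74186415 -0.64655513]
wrist [130.33233397 614.09066535 384.42735468] 352.2142694320383 -0.031684548975907716 [ 0.23831151 -0.08126871 -0.96778253]
{'t': 0.15, 'qpos': array([ 1.23295931e+00,  4.23659869e-01,  1.63044325e+00, -2.81695368e-05,
        1.08859765e+00, -1.90028989e-02]), 'qvel': array([ 1.15973324e-03, -1.74393960e-03, -1.99089708e-03,  4.68049149e-04,
        9.63021082e-06,  2.67451297e-05]), 'joint_torque': array([-3.99698965e-04, -5.44985569e+01, -2.73917609e+01,  6.44001318e-02,
        2.04519049e-02, -6.79275217e-05]), 'ee_pos': array([195.77292457, 593.15449796, 241.11163027]), 'orientation': array([-4.98657176e-01, -3.10159009e+00,  1.71985316e-03]), 'ft_force': array([0.57460107, 1.1638722 , 0.62157858]), 'moment': array([ 0.00943316, -0.03610456, -0.03895116]), 'grasp_force': 0.0, 'width': 88.01839629559305}
```

View pics/top0.png

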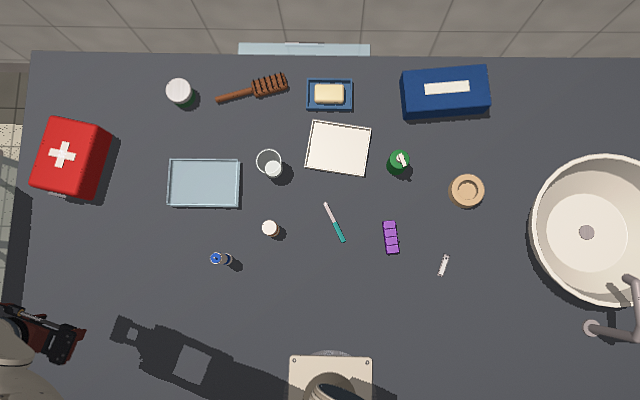

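View pics/side0.png

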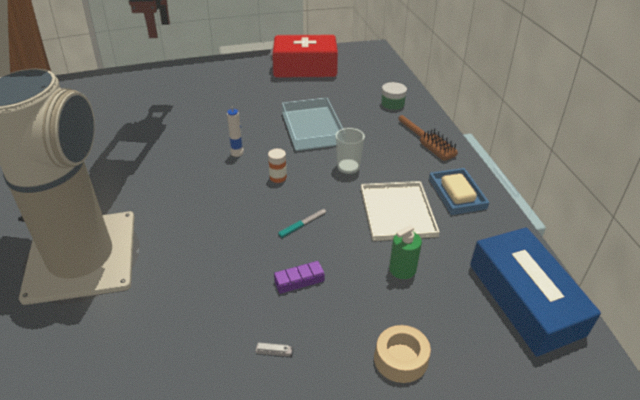

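Top view (up = +x, left = +y): brush (216,258), vial (270,228), file (335,223), pill box (391,238), clippers (443,265), bin (204,183), dish (338,148), stand (467,190), cup (268,162), soap (399,160). The side view agrees with it.

```bash
cat > m.py <<'E'
from h import *
L=lambda n:{k:(v if v.ndim else float(v)) for k,v in np.load(n+'0.npz').items() if v.dtype.kind in'fui'}
def hsv(d): return cv2.cvtColor(d['frame'],cv2.COLOR_RGB2HSV)
def blob(d,box,lo,hi):
    x0,y0,x1,y1=box; m=cv2.inRange(hsv(d)[y0:y1,x0:x1],np.array(lo),np.array(hi))
    c=max(cv2.findContours(m,cv2.RETR_EXTERNAL,cv2.CHAIN_APPROX_NONE)[0],key=cv2.contourArea)
    return c.reshape(-1,2).astype(float)+[x0,y0]
def rect(d,c,z):
    P=np.array([onz(d,u,v,z)[:2] for u,v in c]); (x,y),(w,h),a=cv2.minAreaRect(P.astype(np.float32))
    if w<h: w,h,a=h,w,a+90
    return np.round([x,y,w,h,(a+90)%180-90],1)
E
python3 - <<'E'
from m import *
t=L('top');s=L('side')
W=([0,0,140],[180,70,255])
for n,b,lo,hi,z in [('bin',(160,150,248,215),[85,30,90],[115,255,255],34),('dish',(298,115,378,182),*W,14),('stand',(445,170,490,212),[8,40,110],[25,255,255],36),
 ('clip',(432,250,455,280),[0,0,110],[180,80,255],10),('pill',(378,215,405,258),[130,80,60],[160,255,255],24),
 ('fileH',(318,198,350,246),[75,80,60],[100,255,255],9),('fileB',(318,198,350,246),[0,0,110],[180,60,255],6),
 ('vialcap',(258,216,284,242),*W,70),('brushblue',(205,248,226,268),[100,80,60],[130,255,255],120),('soapG',(385,145,415,178),[50,80,40],[85,255,255],95),('cup',(252,145,290,185),[0,0,75],[180,255,255],90)]:
    c=blob(t,b,lo,hi); print(n,len(c),'top px',np.round(c.mean(0),1),c.min(0),c.max(0),rect(t,c,z))
W=([0,0,110],[180,70,255])
for n,b,lo,hi,z in [('clip',(250,338,298,362),*W,10),('pill',(270,258,330,295),[130,80,60],[160,255,255],22),('fileH',(274,205,330,240),[75,80,60],[100,255,255],9),('fileB',(274,205,330,240),*W,6),('vialcap',(265,145,292,190),[0,0,150],[180,60,255],60),('brushtop',(222,104,248,160),[100,80,60],[130,255,255],120),('dish',(355,178,440,242),[0,0,130],[180,70,255],14),('stand',(370,322,435,384),[8,40,100],[25,255,255],36)]:
    c=blob(s,b,lo,hi); print(n,'side',c.min(0),c.max(0),rect(s,c,z))
# two-view crops
a=cv2.resize(t['frame'][215:285,195:295],None,fx=4,fy=4,interpolation=cv2.INTER_CUBIC)
b=cv2.resize(s['frame'][100:190,205:305],None,fx=4,fy=4,interpolation=cv2.INTER_CUBIC)
o=np.zeros((360,800,3),np.uint8);o[:280,:400]=a;o[:360,400:]=b
cv2.imwrite('pics/crop1.png',o[:,:,::-1])
E
```

```text
bin 246 top px [200.6 183.2] [167. 158.] [239. 206.] [561.7 360.1 196.7 133.7 -89.7]
dish 212 top px [337.2 147.2] [304. 119.] [371. 175.] [673.3  -6.1 169.7 142.6  81.9]
stand 101 top px [465.4 190.4] [448. 174.] [484. 205.] [ 555.5 -354.9   96.8   84.9  -89. ]
clip 54 top px [443.1 264.4] [437. 254.] [449. 276.] [ 352.3 -296.3   61.7   17.6  -19.1]
pill 88 top px [390.3 236.8] [382. 220.] [399. 253.] [ 424.8 -154.1   89.5   38.     7.9]
fileH 45 top px [338.6 231.8] [332. 222.] [345. 242.] [436.  -14.   58.9  13.5  27.7]
fileB 44 top px [329. 212.] [323. 201.] [335. 222.] [491.7  13.7  62.4  11.2  27.7]
vialcap 43 top px [268.7 227. ] [262. 220.] [276. 234.] [439.2 168.9  37.   36.8 -88.8]
brushblue 26 top px [215.1 257.5] [210. 253.] [220. 262.] [355.5 293.   23.3  22.4  47.5]
soapG 67 top px [397.3 161.8] [386. 150.] [409. 174.] [ 613.3 -163.    69.4   52.   -22.2]
cup 157 top px [269.1 163.2] [252. 145.] [289. 184.] [602.4 169.5 105.   98.9   1.1]
clip side [255. 342.] [291. 354.] [ 353.3 -296.6   60.9   20.5  -18.5]
pill side [274. 261.] [323. 293.] [ 424.6 -160.6   93.4   52.3    7.9]
fileH side [278. 220.] [303. 237.] [436.1 -16.3  61.8  18.7  26.9]
fileB side [301. 208.] [326. 223.] [492.6  16.6  66.5  15.4  26. ]
vialcap side [268. 148.] [285. 158.] [442.1 186.9  40.2  39.8  77.2]
brushtop side [230. 138.] [241. 148.] [350.3 157.5  38.2  24.   87.2]
dish side [361. 181.] [439. 241.] [673.7 -14.3 195.4 144.   81.7]
stand side [374. 325.] [430. 382.] [ 552.  -369.1  110.6   89.    63.3]
```

View pics/crop1.png

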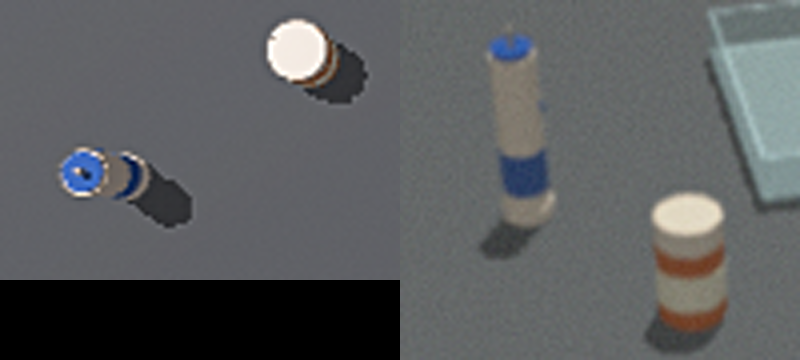

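The crop shows the brush's top disc at top px (215.6,258) and side px (233,112). The vial cap is at top px (269,227.5) and side px (277,153.7). Next I cross-check these in both views and refine the stand and bin.

```bash
cat >> h.py <<'E'
def rel(x,y,z,clos=None,o=None):
    "shift along tool axes and turn about tool z to reach world target with closing line at clos deg"
    o=o or status.get_obs(); M=R.from_rotvec(o['orientation']).as_matrix()
    s=M.T@(np.array([x,y,z],float)-o['ee_pos']); a=np.degrees(np.arctan2(M[1,1],M[0,1]))
    tilt=np.degrees(np.arccos(-M[2,2])); turn=0 if clos is None else -((clos-a+90)%180-90)
    print('shift',np.round(s,1),'turn',round(np.radians(turn),3),'alt',round(np.radians(turn-np.sign(turn)*180),3),'clos',round(a,1),'tilt',round(tilt,2),'q6',round(o['qpos'][5],2),'pos',np.round(o['ee_pos'],1),'w',round(o['width'],1),'t',round(o['t'],1))
E
python3 - <<'E'
from m import *
t=L('top');s=L('side')
def tri(a,b):
    r1=ray(t,*a);r2=ray(s,*b);r1/=np.linalg.norm(r1);r2/=np.linalg.norm(r2)
    k=np.linalg.lstsq(np.c_[r1,-r2],s['C']-t['C'],rcond=None)[0]
    p,q=t['C']+k[0]*r1,s['C']+k[1]*r2; return np.round((p+q)/2,1),round(np.linalg.norm(p-q),1)
print('brush',tri((215.6,258),(233,112)),'vial',tri((269,227.5),(277,153.7)))
# well of the stand: rim top ring, dark interior; top edge contour = stand top face
for d,b in((t,(445,170,490,212)),(s,(370,322,435,384))):
    x0,y0,x1,y1=b; g=hsv(d)[y0:y1,x0:x1]; print('stand px',[np.round(onz(d,*c,36),1)[:2] for c in [blob(d,b,[8,40,100],[25,255,255]).mean(0)]])
a=cv2.resize(t['frame'][168:213,442:492],None,fx=8,fy=8,interpolation=cv2.INTER_CUBIC)
b=cv2.resize(t['frame'][150:215,160:248],None,fx=4.5,fy=4.5,interpolation=cv2.INTER_CUBIC)
o=np.zeros((360,800,3),np.uint8);o[:360,:400]=a;o[:b.shape[0],400:400+b.shape[1]]=b
cv2.imwrite('pics/crop2.png',o[:,:,::-1])
rel(355,293,250,None); rel(355,293,82,None)
E
```

```text
brush (array([355.9, 291.3, 120.4]), np.float64(3.2)) vial (array([439.3, 168.6,  70.5]), np.float64(3.1))
stand px [array([ 546.9, -353.3])]
stand px [array([ 550.6, -371.4])]
shift [-245.3 -235.1   -8.6] turn 0.0 alt 0.0 clos 71.7 tilt 0.06 q6 -0.02 pos [195.8 593.2 241.1] w 88.0 t 0.1
shift [-245.3 -234.9  159.4] turn 0.0 alt 0.0 clos 71.7 tilt 0.06 q6 -0.02 pos [195.8 593.2 241.1] w 88.0 t 0.1
```

View pics/crop2.png

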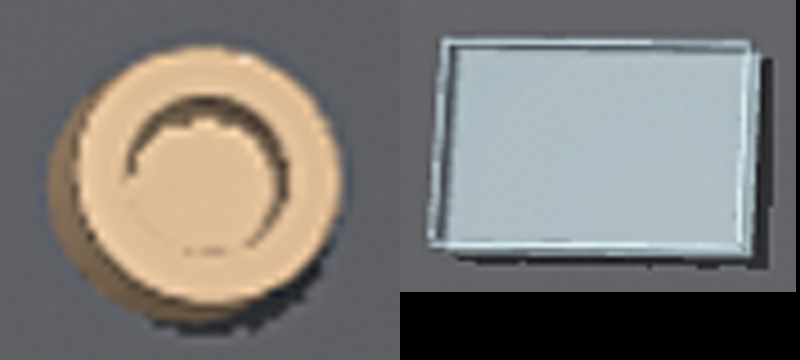

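The stand's top-face centre is at top px (467.8,189.3). The bin rim corners are at about (208.7-40,158), (326.9-90,159), (237,206) and (166.7,205).

```bash
python3 - <<'E'
from m import *
t=L('top');f=lambda u,v,z:np.round(onz(t,u,v,z)[:2],1)
print('stand',f(467.8,189.3,36), 'diam',f(442+78/8-.5,189.3,36),f(442+342/8-.5,189.3,36))
for c in((444,38),(751,40),(752,255),(430,248)): print(f(160+(c[0]-400)/4.5-.5,150+c[1]/4.5-.5,34))
E
python3 -m inch '[[[-245,-234,0,0,0,0,100],[-245,-234,0,0,0,0,100],[-245,-234,0,0,0,0,100],[-245,-234,0,0,0,0,100],[-245,-234,0,0,0,0,100],[-245,-234,0,0,0,0,100],[-245,-234,0,0,0,0,100],[-245,-234,0,0,0,0,100],[-245,-234,0,0,0,0,100],[-245,-234,0,0,0,0,100]]]'
python3 -c "
from h import *
rel(355.5,292.5,82)"
```

```text
stand [ 555.9 -359.8] diam [ 555.1 -315.6] [ 556.8 -403.6]
[628.2 458.4]
[630.6 269.2]
[497.5 261.8]
[497.7 457.5]
t: 1.15
ee_pos: [354.9, 295.2, 241.7]
orientation: [-0.498, -3.102, -0.001]
ft_force: [0.2, 0.3, -0.4]
width: 87.6
grasp_force: 0.0
shift [ -1.4  -2.5 159.7] turn 0.0 alt 0.0 clos 71.8 tilt 0.02 q6 -0.58 pos [354.9 295.2 241.7] w 87.6 t 1.1
```

```bash
python3 -m inch '[[[-1,-2,50,0,0,0,100],[-1,-2,100,0,0,0,100],[-1,-2,140,0,0,0,100],[-1,-2,160,0,0,0,100],[-1,-2,160,0,0,0,100],[-1,-2,160,0,0,0,30],[-1,-2,160,0,0,0,20],[-1,-2,160,0,0,0,0],[-1,-2,160,0,0,0,0],[-1,-2,160,0,0,0,0],[-1,-2,160,0,0,0,0],[-1,-2,160,0,0,0,0],[-1,-2,160,0,0,0,0],[-1,-2,160,0,0,0,0]]]'
python3 -c "
from h import *
rel(555.9,-359.8,200)"
```

```text
t: 2.55
ee_pos: [355.5, 292.2, 81.7]
orientation: [-0.499, -3.102, 0.0]
ft_force: [1.1, -0.7, 0.9]
width: 27.4
grasp_force: 30.0
shift [-394.7 -556.4 -118.3] turn 0.0 alt 0.0 clos 71.7 tilt 0.01 q6 -0.59 pos [355.5 292.2  81.7] w 27.4 t 2.5
```

```bash
python3 -m inch '[[[0,0,-50,0,0,0,0],[0,0,-100,0,0,0,0],[-20,-30,-145,0,0,0,0],[-394,-556,-148,0,0,0,0],[-394,-556,-148,0,0,0,0],[-394,-556,-148,0,0,0,0],[-394,-556,-148,0,0,0,0],[-394,-556,-148,0,0,0,0],[-394,-556,-148,0,0,0,0],[-394,-556,-148,0,0,0,0],[-394,-556,-148,0,0,0,0],[-394,-556,-148,0,0,0,0],[-394,-556,-148,0,0,0,0],[-394,-556,-148,0,0,0,0],[-394,-556,-148,0,0,0,0],[-394,-556,-148,0,0,0,0],[-394,-556,-148,0,0,0,0],[-394,-556,-148,0,0,0,0],[-394,-556,-148,0,0,0,0],[-394,-556,-148,0,0,0,0]]]'
python3 - <<'E'
from h import *
rel(555.9,-359.8,94.5)
E
```

```text
t: 4.55
ee_pos: [555.1, -357.8, 229.6]
orientation: [-0.497, -3.101, -0.001]
ft_force: [-0.8, -0.1, -1.1]
width: 27.7
grasp_force: 30.0
shift [ -1.5  -1.7 135.1] turn 0.0 alt 0.0 clos 71.8 tilt 0.05 q6 -1.84 pos [ 555.1 -357.8  229.6] w 27.7 t 4.5
```

```bash
python3 -m inch '[[[-1,-2,40,0,0,0,0],[-1,-2,80,0,0,0,0],[-1,-2,110,0,0,0,0],[-1,-2,125,0,0,0,0],[-1,-2,132,0,0,0,0],[-1,-2,135,0,0,0,0],[-1,-2,135,0,0,0,0],[-1,-2,135,0,0,0,0],[-1,-2,135,0,0,0,40],[-1,-2,135,0,0,0,70],[-1,-2,135,0,0,0,70],[-1,-2,135,0,0,0,70],[-1,-2,100,0,0,0,100],[-1,-2,50,0,0,0,100],[-1,-2,0,0,0,0,100],[-1,-2,-10,0,0,0,100]]]'
python3 - <<'E'
from h import *
d=img('side'); cv2.imwrite('pics/s1.png',cv2.resize(d['frame'][230:400,320:500],None,fx=3,fy=3)[:,:,::-1])
# clippers: origin x range -30..32; centre of outline
rel(352.5,-296.5,235,71); rel(352.5,-296.5,22,71)
E
```

```text
t: 6.15
ee_pos: [558.3, -363.2, 246.5]
orientation: [0.497, 3.093, -0.007]
ft_force: [-0.2, -0.4, 0.7]
width: 86.2
grasp_force: 0.0
shift [215.9  -1.3   8.6] turn 0.013 alt -3.129 clos 71.7 tilt 0.51 q6 -1.85 pos [ 557.9 -362.9  245.4] w 86.9 t 6.2
shift [217.7  -0.8 221.6] turn 0.013 alt -3.129 clos 71.7 tilt 0.51 q6 -1.85 pos [ 557.9 -362.9  245.4] w 86.9 t 6.2
```

View pics/s1.png

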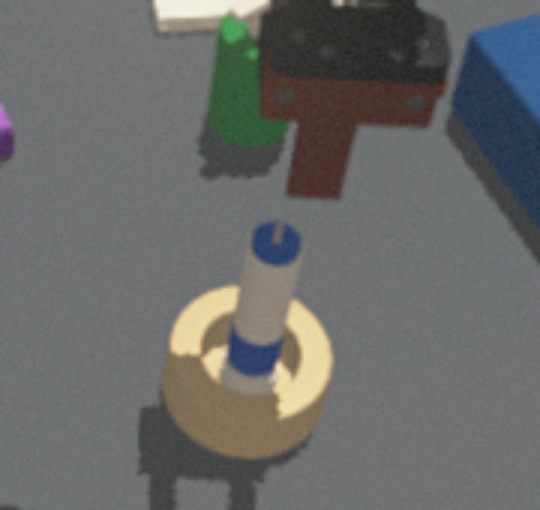

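The brush stands upright and centred in the well. Next, the clippers.

```bash
python3 -m inch '[[[217,-1,0,0,0,0,100],[217,-1,0,0,0,0,100],[217,-1,0,0,0,0,100],[217,-1,0,0,0,0,100],[217,-1,0,0,0,0,60],[217,-1,0,0,0,0,60],[217,-1,130,0,0,0,60],[217,-1,130,0,0,0,60],[217,-1,130,0,0,0,60],[217,-1,130,0,0,0,60],[217,-1,130,0,0,0,60],[217,-1,130,0,0,0,60]]]'
python3 - <<'E'
from h import *
d=img('wrist'); save(d,'w1.png')
print(proj(d,(352.5,-296.5,10)))
rel(352.5,-296.5,22,71)
E
```

```text
t: 7.4
ee_pos: [350.6, -295.2, 110.8]
orientation: [0.498, 3.1, -0.002]
ft_force: [-0.6, -0.4, -0.8]
width: 52.6
grasp_force: 0.0
[316.77751171 205.72035521]
shift [-1.9 -0.4 89.1] turn 0.013 alt -3.129 clos 71.7 tilt 0.18 q6 -1.98 pos [ 350.6 -295.3  111.1] w 52.8 t 7.5
```

View pics/w1.png

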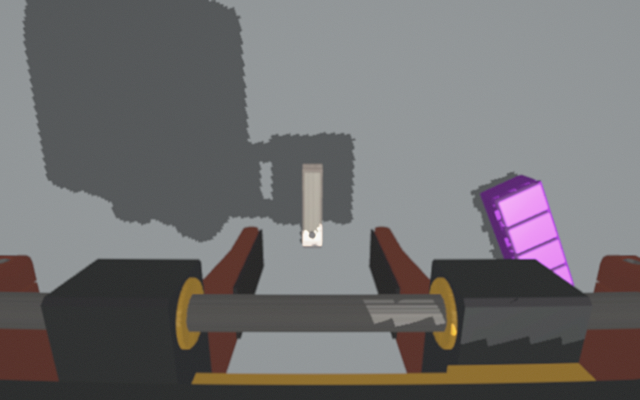

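The wrist view shows the clippers at (312,205), aligned with the pads and midway between the fingers.

```bash
python3 -m inch '[[[-2,0,45,0,0,0.01,60],[-2,0,75,0,0,0.01,50],[-2,0,87,0,0,0.01,50],[-2,0,89,0,0,0.01,50],[-2,0,89,0,0,0.01,50],[-2,0,89,0,0,0.01,50],[-2,0,89,0,0,0.01,0],[-2,0,89,0,0,0.01,0],[-2,0,89,0,0,0.01,0],[-2,0,89,0,0,0.01,0],[-2,0,89,0,0,0.01,0],[-2,0,89,0,0,0.01,0],[-2,0,89,0,0,0.01,0],[-2,0,60,0,0,0.01,0],[-2,0,0,0,0,0.01,0],[-2,0,-50,0,0,0.01,0],[-2,0,-90,0,0,0.01,0],[-2,0,-90,0,0,0.01,0],[-2,0,-90,0,0,0.01,0]]]'
python3 - <<'E'
from h import *
th=np.radians(-8.1); c=np.array([673.3,-6.1])
for dx in(-30,30): p=c+dx*np.array([np.cos(th),np.sin(th)]); print(p.round(1)); rel(*p,200,-8.1)
E
```

```text
t: 9.35
ee_pos: [351.5, -295.2, 200.5]
orientation: [0.514, 3.097, -0.002]
ft_force: [0.8, -0.5, -0.5]
width: 13.5
grasp_force: 30.0
[643.6  -1.9]
shift [-181.7  371.9    0.6] turn 1.383 alt -1.758 clos 71.2 tilt 0.15 q6 -1.97 pos [ 351.5 -295.2  200.5] w 13.5 t 9.3
[703.  -10.3]
shift [-240.6  383.1    0.7] turn 1.383 alt -1.758 clos 71.2 tilt 0.15 q6 -1.97 pos [ 351.5 -295.2  200.5] w 13.5 t 9.3
```

```bash
python3 -m inch '[[[-182,372,0,0,0,1.383,0],[-182,372,0,0,0,1.383,0],[-182,372,0,0,0,1.383,0],[-182,372,0,0,0,1.383,0],[-182,372,0,0,0,1.383,0],[-182,372,0,0,0,1.383,0],[-182,372,0,0,0,1.383,0],[-182,372,0,0,0,1.383,0],[-182,372,0,0,0,1.383,0],[-182,372,0,0,0,1.383,0],[-182,372,0,0,0,1.383,0],[-182,372,0,0,0,1.383,0],[-182,372,0,0,0,1.383,0],[-182,372,0,0,0,1.383,0],[-182,372,0,0,0,1.383,0],[-182,372,100,0,0,1.383,0],[-182,372,100,0,0,1.383,0],[-182,372,100,0,0,1.383,0],[-182,372,100,0,0,1.383,0],[-182,372,100,0,0,1.383,0]]]'
python3 - <<'E'
from h import *
d=img('wrist'); save(d,'w2.png')
rel(643.6,-1.9,27,-8.1)
E
```

```text
t: 11.35
ee_pos: [645.4, -1.8, 102.5]
orientation: [2.37, 2.058, 0.005]
ft_force: [0.2, -0.4, -0.5]
width: 13.6
grasp_force: 30.0
shift [-0.4 -2.3 75.8] turn 0.0 alt -3.141 clos -8.1 tilt 0.28 q6 0.12 pos [645.6  -1.8 102.8] w 13.4 t 11.4
```

View pics/w2.png

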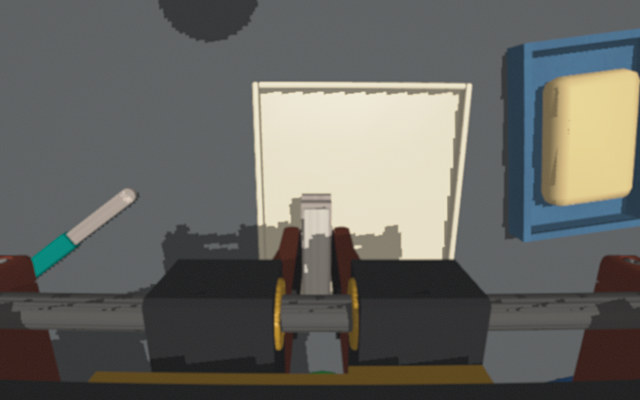

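The clippers are held level over the left (near) part of the dish, whose rim spans px 255–470. I lower and release them.

```bash
python3 -m inch '[[[0,-2,40,0,0,0,0],[0,-2,65,0,0,0,0],[0,-2,73,0,0,0,0],[0,-2,76,0,0,0,0],[0,-2,76,0,0,0,0],[0,-2,76,0,0,0,0],[0,-2,76,0,0,0,32],[0,-2,76,0,0,0,32],[0,-2,76,0,0,0,32],[0,-2,60,0,0,0,32],[0,-2,20,0,0,0,32],[0,-2,-30,0,0,0,40],[0,-2,-60,0,0,0,50],[0,-2,-60,0,0,0,50],[0,-2,-60,0,0,0,50]]]'
python3 - <<'E'
from h import *
rel(452.5,-6,165,-63.3);rel(452.5,-6,100,-63.3)
E
```

```text
t: 12.9
ee_pos: [641.9, -1.4, 161.2]
orientation: [2.371, 2.059, 0.002]
ft_force: [0.1, -0.2, -0.6]
width: 43.9
grasp_force: 0.0
shift [ -31.2 -186.9   -4.3] turn 0.964 alt -2.178 clos -8.1 tilt 0.12 q6 0.12 pos [641.9  -1.4 161.2] w 43.9 t 12.9
shift [ -31.2 -187.    60.7] turn 0.964 alt -2.178 clos -8.1 tilt 0.12 q6 0.12 pos [641.9  -1.4 161.2] w 43.9 t 12.9
```

```bash
python3 -m inch '[[[-31,-187,0,0,0,0.964,50],[-31,-187,0,0,0,0.964,50],[-31,-187,0,0,0,0.964,50],[-31,-187,0,0,0,0.964,50],[-31,-187,20,0,0,0.964,50],[-31,-187,40,0,0,0.964,50],[-31,-187,60,0,0,0.964,50],[-31,-187,60,0,0,0.964,50],[-31,-187,60,0,0,0.964,50],[-31,-187,60,0,0,0.964,50],[-31,-187,60,0,0,0.964,50]]]'
python3 - <<'E'
from h import *
d=img('wrist'); save(d,'w3.png'); print(proj(d,(452.5,-6,9)),proj(d,(464.3,0,5)))
rel(452.5,-6,21,-63.3)
E
```

```text
t: 14.0
ee_pos: [452.5, -5.8, 100.3]
orientation: [3.056, 0.726, 0.001]
ft_force: [0.3, 0.1, 0.8]
width: 44.0
grasp_force: 0.0
[315.56646074 205.75764973] [315.46692845 185.86116418]
shift [-0.2  0.1 79.3] turn 0.0 alt -3.141 clos -63.3 tilt 0.06 q6 1.07 pos [452.5  -5.8 100.3] w 43.7 t 14.1
```

View pics/w3.png

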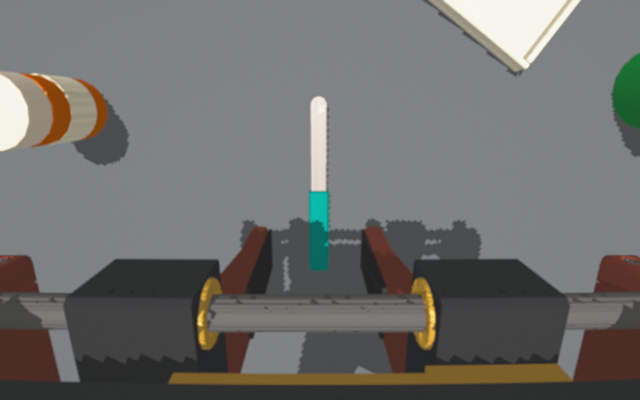

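The file is aligned and centred between the pads. Its handle/blade joint is at (318,192), about 3 mm further back than predicted, so I shift the grasp by −3 in x.

```bash
python3 -m inch '[[[-3,0,45,0,0,0,40],[-3,0,70,0,0,0,40],[-3,0,78,0,0,0,40],[-3,0,79,0,0,0,40],[-3,0,79,0,0,0,40],[-3,0,79,0,0,0,40],[-3,0,79,0,0,0,0],[-3,0,79,0,0,0,0],[-3,0,79,0,0,0,0],[-3,0,79,0,0,0,0],[-3,0,79,0,0,0,0],[-3,0,79,0,0,0,0],[-3,0,60,0,0,0,0],[-3,0,20,0,0,0,0],[-3,0,-30,0,0,0,0],[-3,0,-60,0,0,0,0],[-3,0,-60,0,0,0,0],[-3,0,-60,0,0,0,0]]]'
python3 - <<'E'
from h import *
# grip at file x=-13; file x axis along dish +y (81.9deg); put origin at dish (+30,0)
th=np.radians(-8.1); c=np.array([673.3,-6.1]); p=c+30*np.array([np.cos(th),np.sin(th)])-13*np.array([-np.sin(th),np.cos(th)])
print(p); rel(*p,160,-8.1)
E
```

```text
t: 15.85
ee_pos: [449.5, -7.1, 159.9]
orientation: [3.056, 0.725, 0.002]
ft_force: [-0.2, 0.2, -0.3]
width: 13.3
grasp_force: 30.0
[701.16899372 -23.19734451]
shift [2.177e+02 1.274e+02 2.000e-01] turn -0.964 alt 2.178 clos -63.3 tilt 0.07 q6 1.06 pos [449.5  -7.1 159.9] w 13.3 t 15.8
```

```bash
python3 -m inch '[[[218,127,0,0,0,-0.964,0],[218,127,0,0,0,-0.964,0],[218,127,0,0,0,-0.964,0],[218,127,0,0,0,-0.964,0],[218,127,0,0,0,-0.964,0],[218,127,0,0,0,-0.964,0],[218,127,0,0,0,-0.964,0],[218,127,0,0,0,-0.964,0],[218,127,0,0,0,-0.964,0],[218,127,0,0,0,-0.964,0],[218,127,60,0,0,-0.964,0],[218,127,60,0,0,-0.964,0],[218,127,60,0,0,-0.964,0],[218,127,60,0,0,-0.964,0],[218,127,60,0,0,-0.964,0]]]'
python3 - <<'E'
from h import *
d=img('wrist'); save(d,'w4.png')
rel(701.2,-23.2,25.5,-8.1)
E
```

```text
t: 17.35
ee_pos: [702.5, -22.7, 101.7]
orientation: [2.371, 2.058, 0.003]
ft_force: [-0.1, -0.5, -0.1]
width: 13.5
grasp_force: 30.0
shift [-0.7 -1.3 76.1] turn 0.0 alt -3.141 clos -8.1 tilt 0.16 q6 0.09 pos [702.4 -22.7 101.7] w 13.5 t 17.4
```

View pics/w4.png

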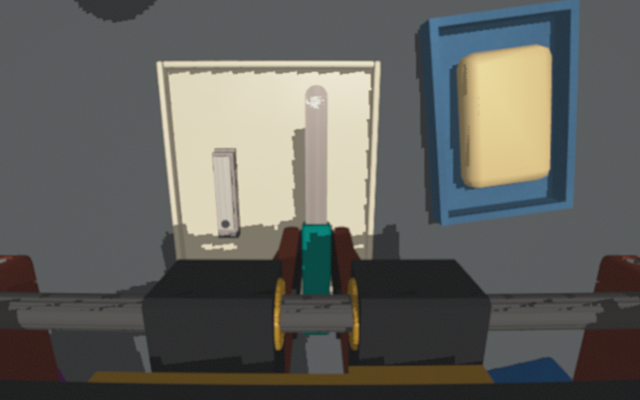

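The clippers lie flat in the dish and the file is held parallel to them on the right. I lower and release it.

```bash
python3 -m inch '[[[-1,-1,40,0,0,0,0],[-1,-1,65,0,0,0,0],[-1,-1,73,0,0,0,0],[-1,-1,76,0,0,0,0],[-1,-1,76,0,0,0,0],[-1,-1,76,0,0,0,0],[-1,-1,76,0,0,0,30],[-1,-1,76,0,0,0,30],[-1,-1,76,0,0,0,30],[-1,-1,60,0,0,0,30],[-1,-1,20,0,0,0,30],[-1,-1,-30,0,0,0,60],[-1,-1,-60,0,0,0,80],[-1,-1,-60,0,0,0,80],[-1,-1,-60,0,0,0,80]]]'
python3 - <<'E'
from h import *
rel(424.8,-154.5,160,-82.1);rel(439.2,168.8,160)
E
```

```text
t: 18.9
ee_pos: [700.5, -23.6, 161.3]
orientation: [2.371, 2.058, 0.003]
ft_force: [0.6, -0.8, -0.0]
width: 55.0
grasp_force: 0.0
shift [-168.4 -254.6    0.7] turn 1.292 alt -1.85 clos -8.1 tilt 0.13 q6 0.09 pos [700.5 -23.6 161.3] w 55.0 t 18.9
shift [ 153.7 -285.7    0.7] turn 0.0 alt 0.0 clos -8.1 tilt 0.13 q6 0.09 pos [700.5 -23.6 161.3] w 55.0 t 18.9
```

```bash
python3 -m inch '[[[-168,-255,0,0,0,1.292,80],[-168,-255,0,0,0,1.292,80],[-168,-255,0,0,0,1.292,80],[-168,-255,0,0,0,1.292,80],[-168,-255,0,0,0,1.292,80],[-168,-255,0,0,0,1.292,80],[-168,-255,0,0,0,1.292,80],[-168,-255,0,0,0,1.292,80],[-168,-255,0,0,0,1.292,80],[-168,-255,50,0,0,1.292,80],[-168,-255,50,0,0,1.292,80],[-168,-255,50,0,0,1.292,80],[-168,-255,50,0,0,1.292,80],[-168,-255,50,0,0,1.292,80]]]'
python3 - <<'E'
from h import *
d=img('wrist'); save(d,'w5.png'); print(proj(d,(424.8,-154.5,26)))
rel(424.8,-154.5,26,-82.1)
E
```

```text
t: 20.3
ee_pos: [425.0, -154.3, 111.3]
orientation: [3.133, 0.217, 0.004]
ft_force: [0.3, -0.6, 0.3]
width: 69.9
grasp_force: 0.0
[315.11826719 208.82479779]
shift [-0.4 -0.  85.3] turn 0.0 alt -3.142 clos -82.1 tilt 0.18 q6 1.06 pos [ 425.  -154.4  111.3] w 70.3 t 20.4
```

View pics/w5.png

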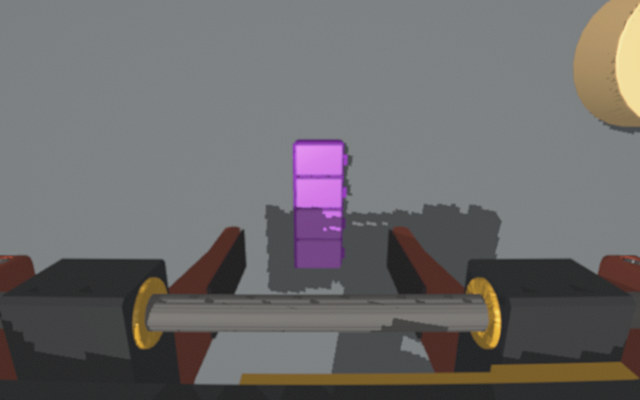

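The pill box is centred at (319,205) and aligned. I grasp it.

```bash
python3 -m inch '[[[0,0,45,0,0,0,80],[0,0,75,0,0,0,80],[0,0,84,0,0,0,80],[0,0,86,0,0,0,80],[0,0,86,0,0,0,80],[0,0,86,0,0,0,0],[0,0,86,0,0,0,0],[0,0,86,0,0,0,0],[0,0,86,0,0,0,0],[0,0,86,0,0,0,0],[0,0,86,0,0,0,0],[0,0,86,0,0,0,0],[0,0,60,0,0,0,0],[0,0,20,0,0,0,0],[0,0,-30,0,0,0,0],[0,0,-70,0,0,0,0],[0,0,-80,0,0,0,0],[0,0,-80,0,0,0,0]]]'
python3 - <<'E'
from h import *
rel(563.5,319.5,192,-89)
E
```

```text
t: 22.15
ee_pos: [424.8, -154.3, 190.9]
orientation: [3.133, 0.216, 0.005]
ft_force: [-0.4, -0.1, -1.1]
width: 34.0
grasp_force: 30.0
shift [ 202.5 -450.3   -1.3] turn 0.12 alt -3.021 clos -82.1 tilt 0.19 q6 1.06 pos [ 424.8 -154.3  190.9] w 34.0 t 22.1
```

```bash
python3 -m inch '[[[202,-450,0,0,0,0.12,0],[202,-450,0,0,0,0.12,0],[202,-450,0,0,0,0.12,0],[202,-450,0,0,0,0.12,0],[202,-450,0,0,0,0.12,0],[202,-450,0,0,0,0.12,0],[202,-450,0,0,0,0.12,0],[202,-450,0,0,0,0.12,0],[202,-450,0,0,0,0.12,0],[202,-450,0,0,0,0.12,0],[202,-450,0,0,0,0.12,0],[202,-450,0,0,0,0.12,0],[202,-450,0,0,0,0.12,0],[202,-450,0,0,0,0.12,0],[202,-450,0,0,0,0.12,0],[202,-450,90,0,0,0.12,0],[202,-450,90,0,0,0.12,0],[202,-450,90,0,0,0.12,0],[202,-450,90,0,0,0.12,0],[202,-450,90,0,0,0.12,0]]]'
python3 - <<'E'
from h import *
d=img('wrist'); save(d,'w6.png')
rel(563.5,319.5,30,-89)
E
```

```text
t: 24.15
ee_pos: [563.8, 319.9, 102.1]
orientation: [-3.14, -0.027, -0.005]
ft_force: [-0.1, -0.1, -0.4]
width: 33.7
grasp_force: 30.0
shift [-0.7  0.7 72.3] turn 0.0 alt -3.142 clos -89.0 tilt 0.24 q6 2.05 pos [563.9 320.1 102.3] w 33.8 t 24.2
```

View pics/w6.png

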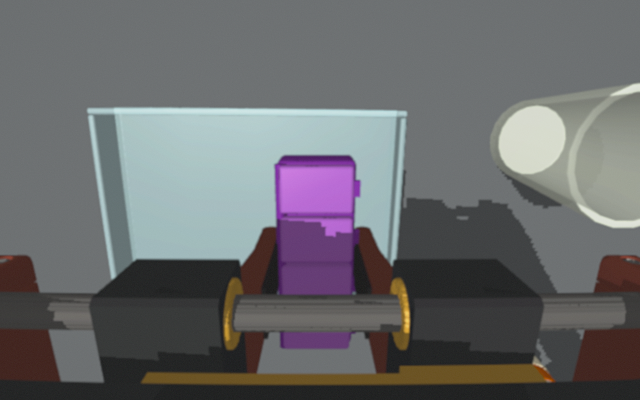

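The pill box is aligned inside the bin outline (right wall at px 400) and clear of the cup. I lower and release it.

```bash
python3 -m inch '[[[-1,1,40,0,0,0,0],[-1,1,62,0,0,0,0],[-1,1,70,0,0,0,0],[-1,1,72,0,0,0,0],[-1,1,72,0,0,0,0],[-1,1,72,0,0,0,0],[-1,1,72,0,0,0,53],[-1,1,72,0,0,0,53],[-1,1,72,0,0,0,53],[-1,1,60,0,0,0,53],[-1,1,20,0,0,0,53],[-1,1,-30,0,0,0,80],[-1,1,-80,0,0,0,100],[-1,1,-80,0,0,0,100],[-1,1,-80,0,0,0,100]]]'
python3 - <<'E'
from h import *
rel(439.2,168.8,182)
E
```

```text
t: 25.7
ee_pos: [562.1, 318.8, 182.0]
orientation: [-3.14, -0.028, -0.005]
ft_force: [-0.1, -0.2, 0.1]
width: 74.9
grasp_force: 0.0
shift [-125.5  147.8   -0.6] turn 0.0 alt 0.0 clos -89.0 tilt 0.22 q6 2.05 pos [562.1 318.8 182. ] w 74.9 t 25.7
```

```bash
python3 -m inch '[[[-125,148,0,0,0,-1.5,100],[-125,148,0,0,0,-1.5,100],[-125,148,0,0,0,-1.5,100],[-125,148,0,0,0,-1.5,100],[-125,148,0,0,0,-1.5,100],[-125,148,0,0,0,-1.5,100],[-125,148,0,0,0,-1.5,100],[-125,148,0,0,0,-1.5,100],[-125,148,0,0,0,-1.5,100],[-125,148,0,0,0,-1.5,100],[-125,148,0,0,0,-1.5,100],[-125,148,0,0,0,-1.5,100],[-125,148,0,0,0,-1.5,100]]]'
python3 - <<'E'
from h import *
rel(439.2,168.8,50)
E
```

```text
t: 27.0
ee_pos: [438.5, 168.1, 179.1]
orientation: [-2.282, -2.158, 0.002]
ft_force: [0.2, 0.6, -0.5]
width: 87.6
grasp_force: 0.0
shift [  0.8   0.8 129.1] turn 0.0 alt 0.0 clos -3.2 tilt 0.07 q6 0.4 pos [438.5 168.1 179.1] w 87.6 t 27.0
```

```bash
python3 -m inch '[[[1,1,45,0,0,0,100],[1,1,90,0,0,0,100],[1,1,120,0,0,0,100],[1,1,129,0,0,0,100],[1,1,129,0,0,0,100],[1,1,129,0,0,0,0],[1,1,129,0,0,0,0],[1,1,129,0,0,0,0],[1,1,129,0,0,0,0],[1,1,129,0,0,0,0],[1,1,129,0,0,0,0],[1,1,129,0,0,0,0],[1,1,129,0,0,0,0],[1,1,100,0,0,0,0],[1,1,60,0,0,0,0],[1,1,10,0,0,0,0],[1,1,-20,0,0,0,0],[1,1,-20,0,0,0,0],[1,1,-20,0,0,0,0]]]'
python3 - <<'E'
from h import *
rel(563.5,405,200)
E
```

```text
t: 28.9
ee_pos: [439.9, 169.1, 199.7]
orientation: [2.279, 2.162, 0.001]
ft_force: [-1.0, -0.4, -0.7]
width: 39.5
grasp_force: 30.0
shift [ 2.421e+02  1.109e+02 -1.000e-01] turn 0.0 alt 0.0 clos -3.0 tilt 0.05 q6 0.39 pos [439.9 169.1 199.7] w 39.5 t 28.9
```

```bash
python3 -m inch '[[[242,111,0,0,0,0,0],[242,111,0,0,0,0,0],[242,111,0,0,0,0,0],[242,111,0,0,0,0,0],[242,111,0,0,0,0,0],[242,111,0,0,0,0,0],[242,111,0,0,0,0,0],[242,111,0,0,0,0,0],[242,111,0,0,0,0,0],[242,111,60,0,0,0,0],[242,111,60,0,0,0,0],[242,111,60,0,0,0,0],[242,111,60,0,0,0,0]]]'
python3 - <<'E'
from h import *
d=img('wrist'); save(d,'w7.png')
rel(563.5,405,55)
E
```

```text
t: 30.2
ee_pos: [564.1, 404.7, 140.8]
orientation: [2.28, 2.161, 0.001]
ft_force: [-0.8, 0.1, -1.5]
width: 39.6
grasp_force: 30.0
shift [-0.3 -1.1 86.5] turn 0.0 alt 0.0 clos -3.1 tilt 0.12 q6 0.66 pos [564.5 405.2 141.5] w 39.7 t 30.2
```

View pics/w7.png

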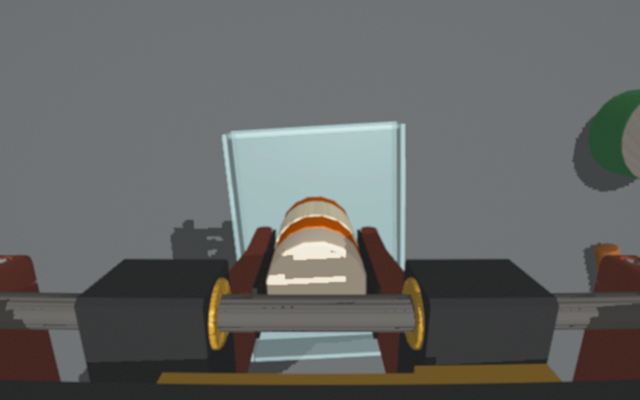

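The vial is upright and centred over the free half of the bin. I lower and release it.

```bash
python3 -m inch '[[[0,-1,40,0,0,0,0],[0,-1,70,0,0,0,0],[0,-1,82,0,0,0,0],[0,-1,86,0,0,0,0],[0,-1,86.5,0,0,0,0],[0,-1,86.5,0,0,0,0],[0,-1,86.5,0,0,0,0],[0,-1,86.5,0,0,0,60],[0,-1,86.5,0,0,0,70],[0,-1,86.5,0,0,0,70],[0,-1,86.5,0,0,0,70],[0,-1,50,0,0,0,70],[0,-1,0,0,0,0,70],[0,-1,-60,0,0,0,100],[0,-1,-90,0,0,0,100],[-100,100,-90,0,0,0,100],[-100,150,-90,0,0,0,100],[-100,150,-90,0,0,0,100],[-100,150,-90,0,0,0,100],[-100,150,-90,0,0,0,100]]]'
python3 - <<'E'
from h import *
a=img('top');b=img('side')
A=cv2.resize(a['frame'][110:215,160:490],(800,255)); B=cv2.resize(b['frame'][85:385,230:450],(440,600))
cv2.imwrite('pics/f1.png',A[:,:,::-1]);cv2.imwrite('pics/f2.png',B[:,:,::-1])
E
```

```text
t: 32.25
ee_pos: [711.4, 293.8, 229.1]
orientation: [2.283, 2.156, 0.001]
ft_force: [0.8, -0.6, -0.2]
width: 88.3
grasp_force: 0.0
```

View pics/f2.png

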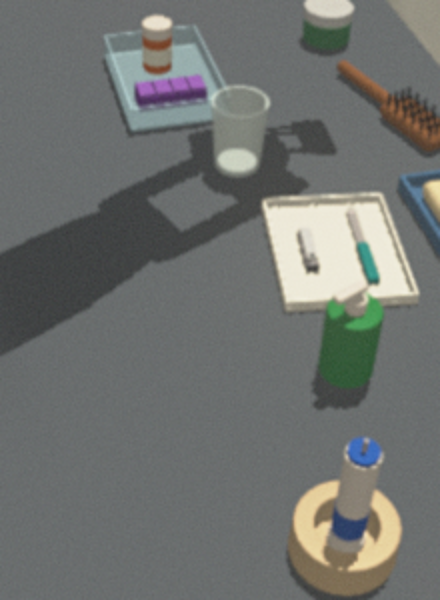

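View pics/f1.png

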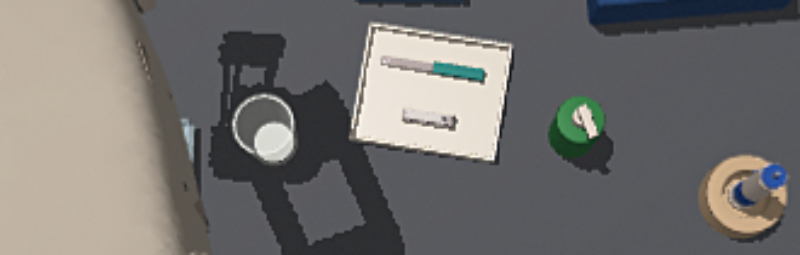

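Everything is in place. The vial and pill box are side by side in the bin (crop 157,45 and 170,90), both tools lie flat in the dish, the brush stands in the well, and the cup and soap are untouched. I hand it in.

```bash
python3 -c "
from h import *
print(ctrl.close_job())"
```

```text
the job is handed in; nothing more can be done
None
```

I handed the job in at about 32 s. The last camera views showed the vial and pill box in the bin, both nail tools flat in the dish, and the toothbrush handle upright in its stand. The cup and soap looked untouched and the gripper was clear. The hand-in call returned no verdict.

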